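# Find the parts case that rattles and hold it out over the cup

### The arm

A 6-joint arm with a two-finger parallel gripper is mounted at the origin on the work surface; the furniture and walls round the work are solid. World frame = base frame: x ahead of the robot, y to its left, z up, the work surface at z = 0. Lengths are in m, angles in rad, forces in N, time in s.
With the tool pointing down it reaches from about 0.35 to 0.775 m from the base axis. Payload 7.3 kg.
Tool frame: the origin (TCP) lies on the mounting face of the last link; the fingertips stand 178 mm ahead of it and the grasp point (between the pads) lies 159 mm ahead of it; z points along the fingers, y is the line along which they close (so a half turn about z gives the same grasp; the last joint's range is limited). The gripper opens to 92 mm and grips with 3 to 60 N. Pads are 19 mm wide; open, the fingers measure 130 mm over their backs; the gripper's body (75 mm by 190 mm) begins 47 mm behind the grasp point.
Start: joints at [-0.146, 0.342, 1.524, -0, 1.275, -0.146], TCP at [0.525, 0, 0.405] pointing down, gripper open.
Joint ranges: [-2.53, 2.53], [-0.77, 2.02], [0.04, 2.7], [-1, 4.14], [0.28, 2.66], [-3.11, 3.11]. Speed limits (rad/s): [2.57, 2.57, 3.14, 3.14, 3.14, 3.14].

### API

Orientations are given as a unit quaternion [x, y, z, w].
In Python, from station import env gives the robot as it stands.
- The arm moves only by the shell command python3 -m jog 'ROWS'. ROWS is text: rows parted by semicolons, each of 7 numbers parted by spaces: the shift along the tool's x, y, z in cm, then the turn, a rotation vector about the tool's x, y, z in degrees, then the opening, from -1 (shut) to 1 (fully open). A call has 1 to 12 rows; each row shifts and turns the commanded pose from where the row before left it, along the tool's axes as they then stand; what a row does not reach is not made up. A row lasts 1/10 s, in which the tool goes at most 50 mm and 8.59 degrees, less where a joint would pass 70% of its speed; a pose out of reach is approached as far as the arm can. A call is refused whole if a number of a shift passes 5 or a number of a turn 8.59, either way. A call with a gripper value outside its range is refused whole. The fingers move at their own pace and stop on an object; the grip force is fixed at half the most. Time passes only in rows, so rows that do not move let the fingers close. It gives the time, the measured TCP pose, the force, the opening and the grip force at its end, in the units of the state.
- env.get_state(): the state, without advancing time (a new reading comes with each control period).
- env.read_camera(name): name is "scene" or "side" or "wrist"; returns the picture (420x560x3 uint8, red, green, blue); there is no depth.
- env.camera_info(name): a dict with "fx", "fy", "cx", "cy" (pixels), "k1" (the pictures are not rectified: a ray, as slopes to the right and down, at radius r is drawn at 1 + k1 r^2 times it, then the intrinsics apply), "origin" and "rotation" of the camera in the world; the wrist camera has in their place "T_tool_cam" (4x4, takes a point from camera to tool coordinates, whose origin is the TCP and whose axes are the flange's). Camera axes: x right, y up, looking along -z (the intrinsics and any distortion apply to the point x, -y, -z); pixel columns grow to the right and rows downward; lengths in m; the calibration is good to about 2 mm. A picture is of the moment at which its call begins: read the wrist's pose just before it. camera_info takes no time and is no camera call.
- env.sign_off(): hands the job in; it is judged then, once.
The state is a dict: "time_s": time; "joint_pos": joint angles; "joint_vel": joint speeds; "effort": joint torques, N m; "tcp_pos": TCP position; "tcp_rot": TCP orientation; "contact_force": force on the tool from outside, world axes, zero at the start; "wrist_torque": the same for the moment, N m; "gripper_width": finger opening in m; "finger_force": force on a finger pad.
Only numpy, scipy, OpenCV 4.12 (cv2) and the standard library are available. Lean on these libraries where they do the work, as an engineer would, in place of code of your own. Each camera call takes 0.05 s, during which the arm holds its last target. There are 200 camera calls.

### The job

One of the three closed blue parts cases with orange lids has a part come loose inside: pick the cases up one at a time and shake or rock each several times end to end, lengthways, clear of the table until you find the one that rattles. Set any silent one back down flat where it stood, and leave the cup and the other things on the bench where they are. Finish still holding the rattling case in the gripper, level and still, 5 to 15 cm above the rim of the clear cup and centred over it, ready to be opened and emptied into the cup: the program ends with the case in the gripper, and nothing is put down at the end.

Things in the scene. Friction and masses are not known exactly. Their poses are not given: they have to be found in the camera images.
- case_a: one of three identical closed cases, blue body, orange lid fixed shut, a black clip on each short end; 140 (its x) x 56 (its y) x 50 mm high, smooth sides, 0.25 to 0.5 kg empty (weight is no guide). Origin: centre of the underside, z up. A different one of the three each time holds a loose 36 mm, 0.19 kg steel ball.
- case_b: one of three identical closed cases, blue body, orange lid fixed shut, a black clip on each short end; 140 (its x) x 56 (its y) x 50 mm high, smooth sides, 0.25 to 0.5 kg empty (weight is no guide). Origin: centre of the underside, z up. If the ball is in it, it rolls 49 mm either side of the centre along the case's x; tipped 0.35 rad it crosses over within 0.6 s.
- case_c: one of three identical closed cases, blue body, orange lid fixed shut, a black clip on each short end; 140 (its x) x 56 (its y) x 50 mm high, smooth sides, 0.25 to 0.5 kg empty (weight is no guide). Origin: centre of the underside, z up. The ball going end to end changes the wrist moment about the case's y by 0.1 to 0.18 N m; without it under 0.05.
- deli_cup: clear empty plastic cup standing open side up, diameter 94 at the rim, 92 mm high, light and loose; origin at the centre of its underside
- tub_mix_13: clear open tub of mixed yellow-green microgreens, 160 x 197 x 68 mm; bystander, leave alone; origin at the centre of its underside
- pen_2: red-capped white marker pen, 17 x 135 x 16 mm, lying; bystander, leave alone; origin at the centre of its underside
- label_roll: roll of white labels, diameter 58, height 40 mm, standing on end; bystander, leave alone; origin at the centre of its underside
Mind the look-alikes: they are no part of the job. Leave any turquoise look-alike of the case_a alone.

How it is judged:
On the way, in this order (a step that is already met when the one before it is completed fails the run):
1. the rattling case is off the table and its loose part has run to one end (((distance between loose_part_c0 and case_a below 0.075 m and height (world z) of case_a above 0.03 m and (x of loose_part_c0 in the frame of case_a above 0.032 m or x of loose_part_c0 in the frame of case_a below -0.032 m)) or (distance between loose_part_c0 and case_b below 0.075 m and height (world z) of case_b above 0.03 m and (x of loose_part_c0 in the frame of case_b above 0.032 m or x of loose_part_c0 in the frame of case_b below -0.032 m)) or (distance between loose_part_c0 and case_c below 0.075 m and height (world z) of case_c above 0.03 m and (x of loose_part_c0 in the frame of case_c above 0.032 m or x of loose_part_c0 in the frame of case_c below -0.032 m)))).
2. the loose part runs back through the middle (((distance between loose_part_c0 and case_a below 0.075 m and height (world z) of case_a above 0.03 m and x of loose_part_c0 in the frame of case_a between -0.022 and 0.022 m) or (distance between loose_part_c0 and case_b below 0.075 m and height (world z) of case_b above 0.03 m and x of loose_part_c0 in the frame of case_b between -0.022 and 0.022 m) or (distance between loose_part_c0 and case_c below 0.075 m and height (world z) of case_c above 0.03 m and x of loose_part_c0 in the frame of case_c between -0.022 and 0.022 m))).
3. the loose part strikes an end again (((distance between loose_part_c0 and case_a below 0.075 m and height (world z) of case_a above 0.03 m and (x of loose_part_c0 in the frame of case_a above 0.032 m or x of loose_part_c0 in the frame of case_a below -0.032 m)) or (distance between loose_part_c0 and case_b below 0.075 m and height (world z) of case_b above 0.03 m and (x of loose_part_c0 in the frame of case_b above 0.032 m or x of loose_part_c0 in the frame of case_b below -0.032 m)) or (distance between loose_part_c0 and case_c below 0.075 m and height (world z) of case_c above 0.03 m and (x of loose_part_c0 in the frame of case_c above 0.032 m or x of loose_part_c0 in the frame of case_c below -0.032 m)))).
4. the loose part runs back through the middle again (((distance between loose_part_c0 and case_a below 0.075 m and height (world z) of case_a above 0.03 m and x of loose_part_c0 in the frame of case_a between -0.022 and 0.022 m) or (distance between loose_part_c0 and case_b below 0.075 m and height (world z) of case_b above 0.03 m and x of loose_part_c0 in the frame of case_b between -0.022 and 0.022 m) or (distance between loose_part_c0 and case_c below 0.075 m and height (world z) of case_c above 0.03 m and x of loose_part_c0 in the frame of case_c between -0.022 and 0.022 m))).
5. the loose part strikes an end a third time (((distance between loose_part_c0 and case_a below 0.075 m and height (world z) of case_a above 0.03 m and (x of loose_part_c0 in the frame of case_a above 0.032 m or x of loose_part_c0 in the frame of case_a below -0.032 m)) or (distance between loose_part_c0 and case_b below 0.075 m and height (world z) of case_b above 0.03 m and (x of loose_part_c0 in the frame of case_b above 0.032 m or x of loose_part_c0 in the frame of case_b below -0.032 m)) or (distance between loose_part_c0 and case_c below 0.075 m and height (world z) of case_c above 0.03 m and (x of loose_part_c0 in the frame of case_c above 0.032 m or x of loose_part_c0 in the frame of case_c below -0.032 m)))).
At the end, for the whole second after the job is handed in: The rattling case is gripped in the fingers, level within 0.25 rad and still, underside 0.115 to 0.28 m above the table, centre within 0.05 m of the cup's centre in plan; the other two cases lie flat, let go and at rest, within 0.05 m of where they stood (((distance between loose_part_c0 and case_a below 0.075 m and height (world z) of case_a between 0.115 and 0.28 m and angle between case_a's own z axis and vertical below 0.25 rad and horizontal distance between case_a and deli_cup below 0.05 m and contact force between the fingers and case_a above 2 N and linear speed of case_a below 0.05 m/s and distance of each of case_b, case_c from where it was at the start of the episode below 0.05 m and angle between each of case_b, case_c's own z axis and vertical below 0.08 rad and height (world z) of each of case_b, case_c below 0.006 m and linear speed of each of case_b, case_c below 0.03 m/s and contact force between the fingers and case_b below 0.2 N and contact force between the fingers and case_c below 0.2 N) or (distance between loose_part_c0 and case_b below 0.075 m and height (world z) of case_b between 0.115 and 0.28 m and angle between case_b's own z axis and vertical below 0.25 rad and horizontal distance between case_b and deli_cup below 0.05 m and contact force between the fingers and case_b above 2 N and linear speed of case_b below 0.05 m/s and distance of each of case_a, case_c from where it was at the start of the episode below 0.05 m and angle between each of case_a, case_c's own z axis and vertical below 0.08 rad and height (world z) of each of case_a, case_c below 0.006 m and linear speed of each of case_a, case_c below 0.03 m/s and contact force between the fingers and case_a below 0.2 N and contact force between the fingers and case_c below 0.2 N) or (distance between loose_part_c0 and case_c below 0.075 m and height (world z) of case_c between 0.115 and 0.28 m and angle between case_c's own z axis and vertical below 0.25 rad and horizontal distance between case_c and deli_cup below 0.05 m and contact force between the fingers and case_c above 2 N and linear speed of case_c below 0.05 m/s and distance of each of case_a, case_b from where it was at the start of the episode below 0.05 m and angle between each of case_a, case_b's own z axis and vertical below 0.08 rad and height (world z) of each of case_a, case_b below 0.006 m and linear speed of each of case_a, case_b below 0.03 m/s and contact force between the fingers and case_a below 0.2 N and contact force between the fingers and case_b below 0.2 N))); the arm keeps its last pose, push and grip.
It fails at once if the tub_mix_13 is moved by more than 3 cm (distance of tub_mix_13 from where it was at the start of the episode above 0.03 m).
It fails at once if the pen_2 is moved by more than 3 cm (distance of pen_2 from where it was at the start of the episode above 0.03 m).
It fails at once if the label_roll is moved by more than 3 cm (distance of label_roll from where it was at the start of the episode above 0.03 m).
It fails at once if the deli_cup is moved by more than 3 cm (distance of deli_cup from where it was at the start of the episode above 0.03 m).
It also fails if it takes over 72 s, if anything falls off the work surface, if the arm or the gripper's body presses on something with over 40 N, if the wrist force passes 120 N, or if a joint passes its speed limit or range.

## Working session

There is one attempt and no reset: what is moved stays moved. The work goes in short steps, Python scripts to look and compute and a shell command to move; the robot and the scene stay as the last step left them, time stands still between calls to the robot, and variables do not carry over. Pictures are saved under pics/ and viewed, at most 10 in all, crops included, and the job is handed in when it is done.

```bash
mkdir -p pics
python3 - <<'E'
from station import env
import cv2,numpy as np
s=env.get_state();print(s)
a=env.read_camera("scene");b=env.read_camera("wrist");c=env.read_camera("side")
for n,i in(("scene",a),("wrist",b),("side",c)):
    cv2.imwrite(f"pics/{n}0.png",i[...,::-1]); print(n,env.camera_info(n))
E
```

```text
{'time_s': 0.0, 'joint_pos': array([-1.46029097e-01,  3.42723444e-01,  1.52505435e+00,  1.34553136e-05,
        1.27540233e+00, -1.46039231e-01]), 'joint_vel': array([ 0.00040098, -0.00010779,  0.00088107, -0.00173192,  0.00050273,
        0.00103717]), 'effort': array([ 7.61924657e-04, -4.31245601e+01, -2.44219762e+01,  7.17750052e-02,
        5.59406646e-02, -1.04314388e-04]), 'tcp_pos': array([5.24853611e-01, 3.03358758e-05, 4.04031346e-01]), 'tcp_rot': array([ 7.07104364e-01,  7.07108753e-01, -4.68445433e-04, -6.40791256e-04]), 'contact_force': array([ 0.3776049 ,  0.11343532, -0.50674413]), 'wrist_torque': array([-0.00182692,  0.02797079, -0.04625098]), 'finger_force': 0.0, 'gripper_width': 0.09199597923838777}
scene {'fx': 518.472764757692, 'fy': 518.472764757692, 'cx': 270.3696699035934, 'cy': 210.32553743030434, 'k1': -0.15130083728088606, 'origin': array([-0.21553704, -0.72533961,  1.1090229 ]), 'rotation': array([ 0.34891807, -0.13379252, -0.3260415 ,  0.86836207])}
wrist {'fx': 318.25503829985627, 'fy': 318.25503829985627, 'cx': 277.32487621322224, 'cy': 206.47501967506244, 'k1': -0.05345689522623876, 'T_tool_cam': array([[ 4.01859550e-05,  9.58618170e-01,  2.84694928e-01,
         7.65386198e-02],
       [ 9.99999966e-01, -1.11423007e-04,  2.34026528e-04,
         3.76030311e-04],
       [ 2.56063647e-04,  2.84694909e-01, -9.58618143e-01,
         1.94508951e-02],
       [ 0.00000000e+00,  0.00000000e+00,  0.00000000e+00,
         1.00000000e+00]])}
side {'fx': 512.7023411354037, 'fy': 512.7023411354037, 'cx': 283.2932168764638, 'cy': 212.09616749238845, 'k1': -0.09383587425823739, 'origin': array([-0.16476723,  1.0583166 ,  0.61350708]), 'rotation': array([-0.15826616,  0.50809576,  0.81418122, -0.23216256])}
```

View pics/scene0.png

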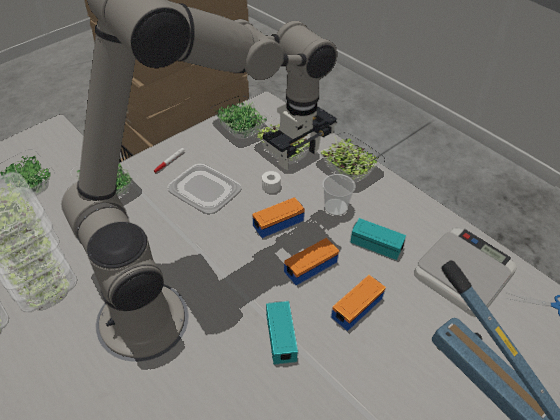

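View pics/wrist0.png

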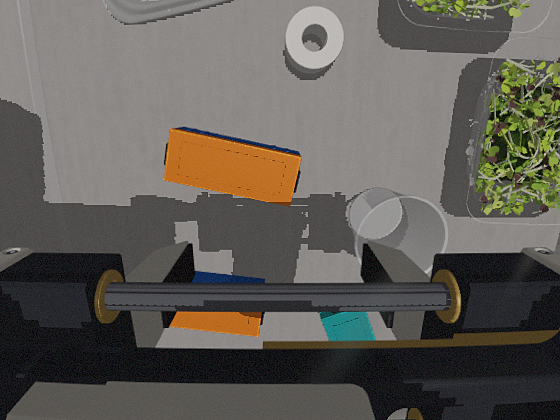

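The scene view shows orange-lidded cases at about (278,217), (312,261) and (358,302). The turquoise look-alikes are at (378,238) and (282,332), the cup at (339,195) and the roll at (271,182). The wrist view looks straight down on one case at (232,165), with the roll and the cup beside it.

```bash
cat > h.py <<'E'
from station import env
import cv2,numpy as np
from scipy.spatial.transform import Rotation as R
def campose(n,s=None):
    i=env.camera_info(n)
    if n=="wrist":
        s=s or env.get_state();T=np.array(i["T_tool_cam"]);Rt=R.from_quat(s["tcp_rot"]).as_matrix()
        return i,s["tcp_pos"]+Rt@T[:3,3],Rt@T[:3,:3]
    return i,i["origin"],R.from_quat(i["rotation"]).as_matrix()
def project(cp,P):
    i,o,M=cp;q=(P-o)@M;u=q[...,0]/-q[...,2];v=-q[...,1]/-q[...,2];f=1+i["k1"]*(u*u+v*v)
    return np.stack([i["cx"]+i["fx"]*u*f,i["cy"]+i["fy"]*v*f],-1)
def topview(n,img,z,x0=.2,x1=.85,y0=-.5,y1=.4,st=.001,cp=None):
    X,Y=np.meshgrid(np.arange(x0,x1,st),np.arange(y0,y1,st),indexing="ij")
    m=project(cp or campose(n),np.stack([X,Y,0*X+z],-1)).astype(np.float32)
    return cv2.remap(img,m[...,0],m[...,1],cv2.INTER_LINEAR)
def mask(img,h0,h1):
    h=cv2.cvtColor(img,cv2.COLOR_RGB2HSV);return cv2.inRange(h,(h0,110,50),(h1,255,255))
def rects(m,x0=.2,y0=-.5,st=.001,amin=1500):
    for c in cv2.findContours(m,0,2)[0]:
        if cv2.contourArea(c)>amin:
            (cy,cx),_,_=r=cv2.minAreaRect(c);b=cv2.boxPoints(r)
            e=max((b[1]-b[0],b[2]-b[1]),key=np.linalg.norm)
            print("x %.3f y %.3f long axis %.1f deg size"%(x0+cx*st,y0+cy*st,np.degrees(np.arctan2(e[0],e[1]))*-1+90),np.round(r[1]))
E
python3 - <<'E'
from h import *
im={n:cv2.imread(f"pics/{n}0.png")[...,::-1].copy() for n in("scene","side","wrist")}
o={n:topview(n,mask(i,5,16),.05) for n,i in im.items()}
for n in o: print(n);rects(o[n],amin=800)
print("scene&side");rects(((o["scene"]>127)&(o["side"]>127)).astype(np.uint8)*255,amin=800)
t=topview("scene",mask(im["scene"],80,95),.05);print("teal");rects(t,amin=800)
tw=topview("scene",im["scene"],.092)
cv2.imwrite("pics/top0.png",cv2.resize(tw,None,fx=.85,fy=.85)[...,::-1])
E
```

```text
scene
x 0.473 y 0.016 long axis -77.7 deg size [ 74. 151.]
x 0.432 y -0.160 long axis -83.4 deg size [ 70. 153.]
x 0.429 y -0.330 long axis 87.8 deg size [152.  66.]
side
x 0.471 y 0.031 long axis -77.7 deg size [ 88. 167.]
x 0.427 y -0.142 long axis -82.9 deg size [ 94. 160.]
x 0.425 y -0.310 long axis 88.2 deg size [158. 101.]
wrist
x 0.475 y 0.020 long axis -77.7 deg size [ 59. 142.]
x 0.447 y -0.174 long axis -88.4 deg size [ 37. 117.]
scene&side
x 0.474 y 0.020 long axis -78.2 deg size [ 60. 145.]
x 0.430 y -0.156 long axis -82.8 deg size [ 58. 142.]
x 0.428 y -0.328 long axis 87.4 deg size [145.  56.]
teal
x 0.610 y -0.230 long axis -21.4 deg size [103. 148.]
x 0.224 y -0.270 long axis 34.1 deg size [160.  62.]
```

View pics/side0.png

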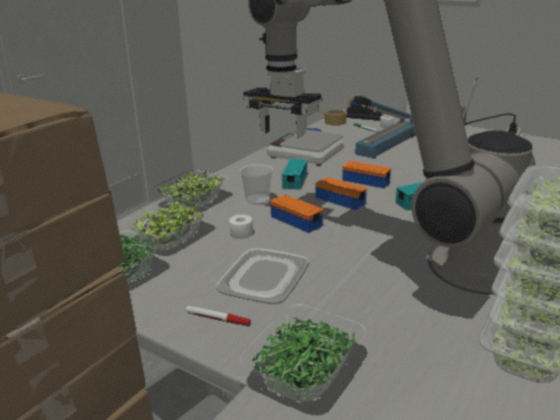

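View pics/top0.png

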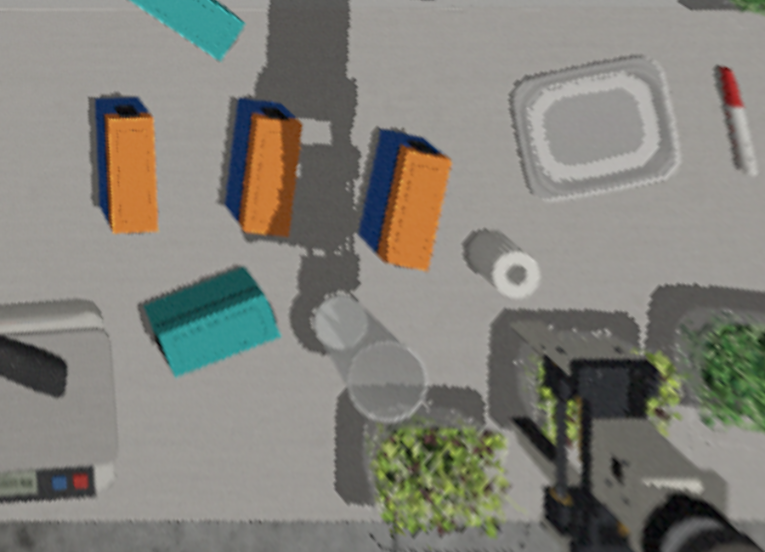

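The side view shows the same three cases, with the cup clear behind them. In the rectified top view the cup rim is centred at (387,381), which is x≈0.648, y≈-0.045. The long axes of the cases are at about -12°, -7° and +2.5° from world x. First move: go over the near case at (0.475, 0.020) and line up.

```bash
cat > go.py <<'E'
import sys
from h import *
x,y,z,a=map(float,sys.argv[1:5]) # target grasp point, tool-x heading deg
s=env.get_state();M=R.from_quat(s["tcp_rot"]).as_matrix()
h=np.radians(a);T=np.array([[np.cos(h),np.sin(h),0],[np.sin(h),-np.cos(h),0],[0,0,-1]])
print("t %.2f"%s["time_s"],"shift cm (present tool axes)",np.round(100*M.T@(np.array([x,y,z+.159])-s["tcp_pos"]),2),
 "turn deg",np.round(np.degrees(R.from_matrix(M.T@T).as_rotvec()),2),"j",np.round(s["joint_pos"],2),"w %.4f"%s["gripper_width"],"tq",np.round(s["wrist_torque"],3))
E
python3 -m jog '2 -4 0 0 0 -8.5 1; 0 0 0 0 0 -8.5 1; 0 0 0 0 0 -8.5 1; 0 0 0 0 0 -8.5 1; 0 0 0 0 0 -8.5 1; 0 0 0 0 0 -8.5 1; 0 0 0 0 0 -8.5 1; 0 0 0 0 0 -8.5 1; 0 0 0 0 0 -8.5 1; 0 0 0 0 0 -1.5 1; 0 0 0 0 0 0 1'
python3 go.py .475 .020 .032 168
```

```text
time_s: 1.25
tcp_pos: [0.485, 0.02, 0.4046]
tcp_rot: [0.106, 0.994, 0.0, -0.0]
contact_force: [-0.1, -0.4, 0.3]
gripper_width: 0.092
finger_force: 0.0
t 1.25 shift cm (present tool axes) [ 0.97 -0.21 21.36] turn deg [-0.   -0.02 -0.15] j [-0.12  0.27  1.63  0.    1.24 -1.48] w 0.0920 tq [ 0.072 -0.025  0.009]
```

```bash
python3 -m jog '1 -0.2 4 0 0 0 1; 0 0 5 0 0 0 1; 0 0 5 0 0 0 1; 0 0 4 0 0 0 1; 0 0 2.4 0 0 0 1; 0 0 1 0 0 0 1; 0 0 0 0 0 0 1; 0 0 0 0 0 0 -1; 0 0 0 0 0 0 -1; 0 0 0 0 0 0 -1; 0 0 0 0 0 0 -1; 0 0 0 0 0 0 -1'
python3 go.py .475 .020 .032 168
```

```text
time_s: 2.45
tcp_pos: [0.4749, 0.0201, 0.1912]
tcp_rot: [0.105, 0.995, -0.0, 0.0]
contact_force: [-0.8, -1.1, 0.1]
gripper_width: 0.0563
finger_force: 0.0
t 2.45 shift cm (present tool axes) [-0.01 -0.01  0.02] turn deg [ 0.    0.06 -0.01] j [-0.12  0.55  1.91 -0.    0.69 -1.48] w 0.0563 tq [ 0.077 -0.06   0.037]
```

```bash
python3 -m jog '0 0 0 0 0 0 -1; 0 0 0 0 0 0 -1; 0 0 0 0 0 0 -1; 0 0 -1 0 0 0 -1; 0 0 -3 0 0 0 -1; 0 0 -4 0 0 0 -1; 0 0 -4 0 0 0 -1; 0 0 -3 0 0 0 -1; 0 0 0 0 0 0 -1; 0 0 0 0 0 0 -1'
python3 go.py .475 .020 .032 168
python3 -m jog '0 0 0 0 4 0 -1; 0 0 0 0 8.5 0 -1; 0 0 0 0 8.5 0 -1; 0 0 0 0 4 0 -1; 0 0 0 0 0 0 -1; 0 0 0 0 0 0 -1; 0 0 0 0 0 0 -1; 0 0 0 0 0 0 -1; 0 0 0 0 0 0 -1; 0 0 0 0 0 0 -1'
python3 go.py .475 .020 .032 168
python3 -m jog '0 0 0 0 -6 0 -1; 0 0 0 0 -8.5 0 -1; 0 0 0 0 -8.5 0 -1; 0 0 0 0 -8.5 0 -1; 0 0 0 0 -8.5 0 -1; 0 0 0 0 -7 0 -1; 0 0 0 0 -3 0 -1; 0 0 0 0 0 0 -1; 0 0 0 0 0 0 -1; 0 0 0 0 0 0 -1; 0 0 0 0 0 0 -1; 0 0 0 0 0 0 -1'
python3 go.py .475 .020 .032 168
```

```text
time_s: 3.45
tcp_pos: [0.4743, 0.0202, 0.3405]
tcp_rot: [0.105, 0.995, -0.0, -0.0]
contact_force: [-0.6, -0.2, -4.8]
gripper_width: 0.056
finger_force: 30.0
t 3.45 shift cm (present tool axes) [-8.000e-02 -1.000e-02  1.495e+01] turn deg [-0.   -0.02  0.  ] j [-0.12  0.32  1.75 -0.    1.07 -1.48] w 0.0560 tq [ 0.095 -0.038  0.014]
time_s: 4.45
tcp_pos: [0.4747, 0.0202, 0.341]
tcp_rot: [0.102, 0.971, 0.023, -0.215]
contact_force: [-0.5, -0.6, -3.4]
gripper_width: 0.0557
finger_force: 30.0
t 4.45 shift cm (present tool axes) [-6.360e+00 -1.000e-02  1.358e+01] turn deg [  0.   -24.95   0.  ] j [-0.13  0.43  1.62  0.03  1.53 -1.5 ] w 0.0557 tq [-0.012 -0.656  0.003]
time_s: 5.65
tcp_pos: [0.4749, 0.0201, 0.3406]
tcp_rot: [0.102, 0.971, -0.023, 0.215]
contact_force: [0.3, -0.4, -3.7]
gripper_width: 0.0559
finger_force: 30.0
t 5.65 shift cm (present tool axes) [ 6.310e+00 -1.000e-02  1.357e+01] turn deg [-0.000e+00  2.496e+01 -1.000e-02] j [-0.11  0.24  1.91 -0.08  0.56 -1.41] w 0.0559 tq [ 0.284  0.544 -0.019]
```

```bash
cat > tq.py <<'E'
from h import *
v=[]
for k in range(4):
    s=env.get_state();M=R.from_quat(s["tcp_rot"]).as_matrix();v.append(M[:,1]@s["wrist_torque"]);env.read_camera("wrist")
print("t %.2f tilt %.2f  My"%(s["time_s"],np.degrees(np.arcsin(M[2,0]))),np.round(np.mean(v),3),np.round(v,3))
E
python3 tq.py
python3 -m jog '0 0 0 0 5 0 -1; 0 0 0 0 5 0 -1; 0 0 0 0 2.5 0 -1; 0 0 0 0 0 0 -1; 0 0 0 0 0 0 -1; 0 0 0 0 0 0 -1' >/dev/null
python3 tq.py
python3 -m jog '0 0 0 0 5 0 -1; 0 0 0 0 8 0 -1; 0 0 0 0 8 0 -1; 0 0 0 0 4 0 -1; 0 0 0 0 0 0 -1; 0 0 0 0 0 0 -1;0 0 0 0 0 0 -1; 0 0 0 0 0 0 -1;0 0 0 0 0 0 -1; 0 0 0 0 0 0 -1;0 0 0 0 0 0 -1; 0 0 0 0 0 0 -1' > /dev/null
python3 tq.py
python3 -m jog '0 0 0 0 5 0 -1; 0 0 0 0 5 0 -1; 0 0 0 0 2.5 0 -1; 0 0 0 0 0 0 -1; 0 0 0 0 0 0 -1; 0 0 0 0 0 0 -1'
python3 tq.py
```

```text
t 5.80 tilt -24.98  My 0.561 [0.591 0.519 0.583 0.551]
t 6.60 tilt -12.54  My 0.25 [0.238 0.268 0.225 0.271]
t 8.00 tilt 12.49  My -0.319 [-0.323 -0.34  -0.346 -0.266]
time_s: 8.65
tcp_pos: [0.4748, 0.0201, 0.3408]
tcp_rot: [0.102, 0.971, 0.023, -0.215]
contact_force: [-0.1, 0.7, -4.5]
gripper_width: 0.0557
finger_force: 30.0
t 8.80 tilt 24.94  My -0.569 [-0.623 -0.547 -0.557 -0.548]
```

Case A is silent: the tilt moments are symmetric and proportional to sin(tilt), with no step at the crossing. Put it back.

```bash
python3 -m jog '0 0 0 0 -6 0 -1; 0 0 0 0 -8 0 -1; 0 0 0 0 -7 0 -1; 0 0 0 0 -4 0 -1; 0 0 0 0 0 0 -1; 0 0 0 0 0 0 -1; 0 0 0 0 0 0 -1' >/dev/null
python3 go.py .475 .020 .0325 168
```

```text
t 9.55 shift cm (present tool axes) [-5.000e-02 -1.000e-02  1.491e+01] turn deg [-0.   -0.11 -0.01] j [-0.12  0.32  1.75  0.    1.07 -1.48] w 0.0558 tq [ 0.104 -0.027  0.016]
```

```bash
python3 -m jog '0 0 2 0 0 0 -1; 0 0 4 0 0 0 -1; 0 0 4 0 0 0 -1; 0 0 3 0 0 0 -1; 0 0 1.3 0 0 0 -1; 0 0 0.6 0 0 0 -1; 0 0 0 0 0 0 -1; 0 0 0 0 0 0 -1; 0 0 0 0 0 0 1; 0 0 0 0 0 0 1; 0 0 0 0 0 0 1; 0 0 0 0 0 0 1'
python3 -m jog '0 0 0 0 0 0 1; 0 0 0 0 0 0 1; 0 0 -2 0 0 0 1; 0 0 -5 0 0 0 1; 0 0 -5 0 0 0 1; 0 0 -3 0 0 0 1; 0 0 0 0 0 0 1'
python3 go.py .430 -.156 .032 173
```

```text
time_s: 10.75
tcp_pos: [0.475, 0.0201, 0.1921]
tcp_rot: [0.104, 0.995, -0.0, 0.0]
contact_force: [-0.3, 0.1, 0.0]
gripper_width: 0.083
finger_force: 0.0
time_s: 11.45
tcp_pos: [0.4757, 0.0201, 0.3461]
tcp_rot: [0.104, 0.995, -0.0, 0.005]
contact_force: [0.3, 0.9, -0.4]
gripper_width: 0.0917
finger_force: 0.0
t 11.45 shift cm (present tool axes) [  0.95 -18.19  15.49] turn deg [ 0.02  0.53 -4.99] j [-0.12  0.31  1.75 -0.    1.07 -1.48] w 0.0917 tq [ 0.09  -0.102 -0.008]
```

```bash
python3 -m jog '0.2 -3.2 0 0 0 0 1; 0.25 -5 0 0 0 0 1; 0.25 -5 0 0 0 0 1; 0.25 -5 0 0 0 -5 1; 0 0 0 0 0 0 1; 0 0 0 0 0 0 1; 0 0 0 0 0 0 1'
python3 go.py .430 -.156 .032 173
python3 - <<'E'
from h import *
im={n:env.read_camera(n) for n in("scene","side","wrist")}
o={n:topview(n,mask(i,5,16),.05) for n,i in im.items()}
print("scene&side");rects(((o["scene"]>127)&(o["side"]>127)).astype(np.uint8)*255,amin=800)
print("wrist");rects(o["wrist"],amin=800)
E
```

```text
time_s: 12.15
tcp_pos: [0.4278, -0.1548, 0.3411]
tcp_rot: [0.061, 0.998, 0.0, -0.001]
contact_force: [-0.6, 0.6, -0.3]
gripper_width: 0.0917
finger_force: 0.0
t 12.15 shift cm (present tool axes) [-0.25 -0.1  15.01] turn deg [ 0.05 -0.06 -0.01] j [-0.52  0.28  1.8   0.    1.06 -1.96] w 0.0917 tq [ 0.093 -0.051 -0.001]
scene&side
x 0.470 y 0.022 long axis -78.1 deg size [ 58. 137.]
x 0.431 y -0.156 long axis -83.7 deg size [ 60. 142.]
x 0.429 y -0.328 long axis 88.0 deg size [144.  56.]
wrist
x 0.465 y 0.018 long axis -77.6 deg size [ 65. 122.]
x 0.435 y -0.157 long axis -82.9 deg size [ 58. 142.]
x 0.424 y -0.326 long axis 87.5 deg size [126.  65.]
```

```bash
python3 -m jog '-0.3 -0.1 4 0 0 0 1; 0 0 5 0 0 0 1; 0 0 4 0 0 0 1; 0 0 2 0 0 0 1; 0 0 0 0 0 0 1; 0 0 0 0 0 0 -1; 0 0 0 0 0 0 -1; 0 0 0 0 0 0 -1; 0 0 0 0 0 0 -1; 0 0 0 0 0 0 -1; 0 0 0 0 0 0 -1; 0 0 0 0 0 0 -1'
python3 go.py .430 -.156 .032 173
python3 -m jog '0 0 0 0 0 0 -1; 0 0 -1 0 0 0 -1; 0 0 -3 0 0 0 -1; 0 0 -4 0 0 0 -1; 0 0 -4 0 0 0 -1; 0 0 -3 0 0 0 -1; 0 0 0 0 0 0 -1; 0 0 0 0 0 0 -1'
python3 go.py .430 -.156 .032 173
```

```text
time_s: 13.5
tcp_pos: [0.4307, -0.1571, 0.1924]
tcp_rot: [0.061, 0.998, -0.0, 0.001]
contact_force: [-0.6, 2.1, 6.8]
gripper_width: 0.0555
finger_force: 30.0
t 13.50 shift cm (present tool axes) [0.09 0.1  0.14] turn deg [-0.01  0.06 -0.01] j [-0.52  0.53  1.95  0.    0.66 -1.97] w 0.0555 tq [ 0.409 -0.015 -0.059]
time_s: 14.3
tcp_pos: [0.4301, -0.1569, 0.3415]
tcp_rot: [0.061, 0.998, 0.0, -0.0]
contact_force: [0.2, 0.5, -5.2]
gripper_width: 0.0558
finger_force: 30.0
t 14.30 shift cm (present tool axes) [ 0.02  0.08 15.05] turn deg [ 0.   -0.01 -0.01] j [-0.52  0.29  1.8  -0.    1.06 -1.97] w 0.0558 tq [ 0.145 -0.034  0.017]
```

```bash
python3 -m jog '0 0 0 0 4 0 -1; 0 0 0 0 8.5 0 -1; 0 0 0 0 8.5 0 -1; 0 0 0 0 4 0 -1; 0 0 0 0 0 0 -1; 0 0 0 0 0 0 -1; 0 0 0 0 0 0 -1; 0 0 0 0 0 0 -1; 0 0 0 0 0 0 -1; 0 0 0 0 0 0 -1'>/dev/null
python3 tq.py
python3 -m jog '0 0 0 0 -5 0 -1; 0 0 0 0 -5 0 -1; 0 0 0 0 -2.5 0 -1; 0 0 0 0 0 0 -1; 0 0 0 0 0 0 -1; 0 0 0 0 0 0 -1' >/dev/null
python3 tq.py
python3 -m jog '0 0 0 0 -5 0 -1; 0 0 0 0 -8 0 -1; 0 0 0 0 -8 0 -1; 0 0 0 0 -4 0 -1; 0 0 0 0 0 0 -1; 0 0 0 0 0 0 -1;0 0 0 0 0 0 -1; 0 0 0 0 0 0 -1;0 0 0 0 0 0 -1; 0 0 0 0 0 0 -1;0 0 0 0 0 0 -1; 0 0 0 0 0 0 -1' > /dev/null
python3 tq.py
python3 -m jog '0 0 0 0 -5 0 -1; 0 0 0 0 -5 0 -1; 0 0 0 0 -2.5 0 -1; 0 0 0 0 0 0 -1; 0 0 0 0 0 0 -1; 0 0 0 0 0 0 -1'
python3 tq.py
```

```text
t 15.45 tilt 24.97  My -0.511 [-0.515 -0.556 -0.488 -0.484]
t 16.25 tilt 12.54  My -0.186 [-0.164 -0.181 -0.215 -0.185]
t 17.65 tilt -12.51  My 0.177 [0.17  0.191 0.131 0.216]
time_s: 18.3
tcp_pos: [0.4307, -0.1571, 0.3417]
tcp_rot: [0.059, 0.975, -0.013, 0.216]
contact_force: [-0.1, 0.9, -4.2]
gripper_width: 0.0558
finger_force: 30.0
t 18.45 tilt -24.98  My 0.455 [0.449 0.428 0.475 0.468]
```

Case B shows the step: the difference across ±12.5° is 0.36, against 0.57 for the silent case, and the moment offset is in the ball's direction. Rock it several more times to confirm and complete the crossings.

```bash
python3 -m jog '0 0 0 0 5 0 -1; 0 0 0 0 8.5 0 -1; 0 0 0 0 8.5 0 -1; 0 0 0 0 8.5 0 -1; 0 0 0 0 8.5 0 -1; 0 0 0 0 7 0 -1; 0 0 0 0 4 0 -1; 0 0 0 0 0 0 -1; 0 0 0 0 0 0 -1; 0 0 0 0 0 0 -1; 0 0 0 0 0 0 -1; 0 0 0 0 0 0 -1' >/dev/null
python3 tq.py
python3 -m jog '0 0 0 0 0 0 -1; 0 0 0 0 -5 0 -1; 0 0 0 0 -8.5 0 -1; 0 0 0 0 -8.5 0 -1; 0 0 0 0 -8.5 0 -1; 0 0 0 0 -7 0 -1; 0 0 0 0 0 0 -1; 0 0 0 0 0 0 -1;0 0 0 0 0 0 -1; 0 0 0 0 0 0 -1; 0 0 0 0 0 0 -1; 0 0 0 0 0 0 -1' >/dev/null
python3 tq.py
python3 -m jog '0 0 0 0 5 0 -1; 0 0 0 0 8 0 -1; 0 0 0 0 8 0 -1; 0 0 0 0 4 0 -1; 0 0 0 0 0 0 -1; 0 0 0 0 0 0 -1; 0 0 0 0 0 0 -1;0 0 0 0 0 0 -1; 0 0 0 0 0 0 -1; 0 0 0 0 0 0 -1; 0 0 0 0 0 0 -1' >/dev/null
python3 tq.py
```

```text
t 19.85 tilt 24.96  My -0.505 [-0.497 -0.512 -0.511 -0.502]
t 21.25 tilt -12.50  My 0.172 [0.143 0.181 0.193 0.171]
t 22.55 tilt 12.49  My -0.216 [-0.268 -0.234 -0.174 -0.188]
```

Confirmed: the difference across ±12.5° is 0.39 again. Level it, raise it and carry it to the cup.

```bash
python3 -m jog '0 0 0 0 -4 0 -1; 0 0 -1 0 -5 0 -1; 0 0 -2 0 -3.5 0 -1; 0 0 -1 0 0 0 -1; 0 0 0 0 0 0 -1; 0 0 0 0 0 0 -1; 0 0 0 0 0 0 -1'
python3 go.py .648 -.045 .222 173
```

```text
time_s: 23.3
tcp_pos: [0.4331, -0.1573, 0.3806]
tcp_rot: [0.061, 0.998, 0.0, -0.001]
contact_force: [-0.2, 0.1, -4.9]
gripper_width: 0.056
finger_force: 30.0
t 23.30 shift cm (present tool axes) [-19.96  13.76  -0.08] turn deg [ 0.04 -0.15  0.01] j [-0.51  0.25  1.73 -0.    1.17 -1.96] w 0.0560 tq [0.089 0.004 0.051]
```

```bash
python3 -m jog '-1 0.7 0 0 0 0 -1; -2 1.4 0 0 0 0 -1; -3 2 0 0 0 0 -1; -3 2 0 0 0 0 -1; -3 2 0 0 0 0 -1; -3 2 0 0 0 0 -1; -2.5 1.8 0 0 0 0 -1; -1.5 1.2 0 0 0 0 -1; -1 0.6 0 0 0 0 -1; 0 0 0 0 0 0 -1; 0 0 0 0 0 0 -1; 0 0 0 0 0 0 -1'
python3 go.py .648 -.045 .222 173
python3 - <<'E'
from h import *
im={n:env.read_camera(n) for n in("scene","side","wrist")}
o={n:topview(n,mask(im[n],5,16),.05) for n in("scene","side")}
print("others z=.05");rects(((o["scene"]>127)&(o["side"]>127)).astype(np.uint8)*255,amin=800)
o={n:topview(n,mask(im[n],5,16),.24) for n in("scene","side")}
print("held z=.24");rects(((o["scene"]>127)&(o["side"]>127)).astype(np.uint8)*255,amin=800)
cv2.imwrite("pics/end.png",cv2.resize(np.hstack([im["scene"][80:330,200:480],im["side"][20:270,150:430]]),None,fx=1.4,fy=1.4)[...,::-1])
E
```

```text
time_s: 24.5
tcp_pos: [0.6482, -0.046, 0.3811]
tcp_rot: [0.061, 0.998, -0.0, -0.001]
contact_force: [0.1, -0.3, -3.7]
gripper_width: 0.0557
finger_force: 30.0
t 24.50 shift cm (present tool axes) [0.03 0.09 0.01] turn deg [-0.01 -0.07 -0.02] j [-0.19  0.59  1.18 -0.    1.37 -1.64] w 0.0557 tq [ 0.094  0.1   -0.032]
others z=.05
x 0.474 y 0.020 long axis -78.1 deg size [ 60. 145.]
x 0.428 y -0.327 long axis 87.1 deg size [145.  56.]
held z=.24
x 0.613 y -0.039 long axis -80.1 deg size [53. 82.]
```

View pics/end.png

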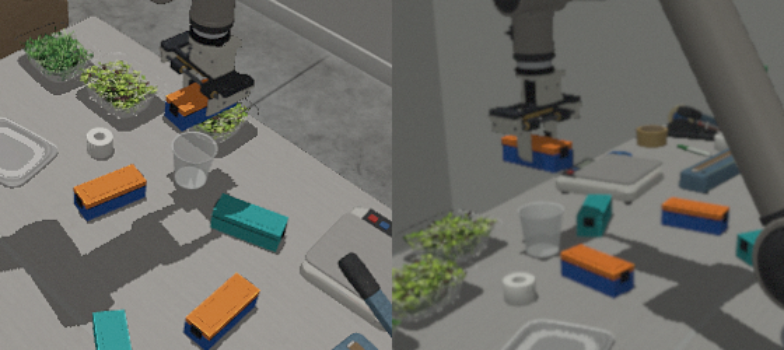

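The scene view (left) shows the case gripped and level above the cup, with the cup at (195,160). The side view (right) agrees, with the cup at (541,228), and the two other cases stand where they were.

```bash
python3 -m jog '0 0.1 0 0 0 0 -1; 0 0 0 0 0 0 -1; 0 0 0 0 0 0 -1; 0 0 0 0 0 0 -1; 0 0 0 0 0 0 -1; 0 0 0 0 0 0 -1; 0 0 0 0 0 0 -1; 0 0 0 0 0 0 -1' && python3 -c "
from station import env
print(env.sign_off())"
```

```text
time_s: 25.45
tcp_pos: [0.6486, -0.0448, 0.3816]
tcp_rot: [0.061, 0.998, -0.0, 0.0]
contact_force: [0.9, 0.4, -3.5]
gripper_width: 0.0559
finger_force: 30.0
the job is handed in; nothing more can be done
None
```

I handed the job in at 25.5 s, with the rattling case (the middle of the three) held level about 10 cm above the cup rim and centred over it; the first case I tried was silent and is back where it stood, the third never needed lifting, and sign-off returned no verdict.

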